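# Bring the coffee mill forward on its pull-out tray

## Robot

A 6-joint arm with a two-finger parallel gripper is mounted at the origin on a cart in front of the work surface, level with it; the furniture and walls round the work are solid. World frame = base frame: x ahead of the robot, y to its left, z up, the work surface at z = 0. Lengths are in m, angles in degrees, forces in N, time in s.
With the tool pointing down it reaches from about 0.4 to 0.825 m from the base axis. Payload 7 kg.
Tool frame: the origin (TCP) lies midway between the tips of the shut fingers; the grasp point (between the pads) lies 19 mm behind it; z points along the fingers, y is the line along which they close (so a half turn about z gives the same grasp; the last joint's range is limited). The gripper opens to 88 mm and grips with 3 to 60 N. Pads are 19 mm wide; open, the fingers measure 130 mm over their backs; the gripper's body (78 mm by 193 mm) begins 47 mm behind the grasp point.
Start: joints at [80.907, 20.546, 0.682, 0, -70.136, -16.507], TCP at [0.292, 0.609, 0.227] pointing down, gripper open.
Joint ranges: [-176.03, 176.03], [-82.01, 121.73], [-58.28, 71.71], [-173.87, 95.51], [-174.79, -0.11], [-173.66, 173.66]. Speed limits (degrees/s): [136.94, 136.94, 172.46, 180, 180, 180].

## Interface

Orientations are given as [roll, pitch, yaw] about the fixed x, y, z axes, in that order (R = Rz(yaw) Ry(pitch) Rx(roll)).
In Python, from plant import ctrl gives the robot as it stands. The module is installed in compiled form; this text tells all that it offers.
- The arm moves only by the tool play_rows, never from a script. Its argument "commands" is a list that holds one entry, the list of rows, each a list of 7 numbers: the turn, a rotation vector about the tool's x, y, z in rad, then the shift along the tool's x, y, z in cm, then the finger opening in cm, from 0 to 8.76. In form: [[[ax, ay, az, x, y, z, grip], ...]]. A call has 1 to 8 rows; each row is the pose to reach, as a shift and turn from the pose commanded when the call began, along the tool's axes at that moment; what a row does not reach only later rows make up. A row lasts 1/12 s, in which the tool goes at most 41.7 mm and 7.16 degrees, less where a joint would pass 70% of its speed; a pose out of reach is approached as far as the arm can. A call with a gripper value outside its range is refused whole. The fingers move at their own pace and stop on an object; the grip force is fixed at half the most. Time passes only in rows, so rows that repeat a pose let the fingers close. It gives the time, the measured TCP pose, the force, the opening and the grip force at its end, in the units of the state.
- ctrl.get_obs(): the state, without advancing time (a new reading comes with each control period).
- ctrl.snapshot(name): name is "scene" or "top"; returns a dict with "color" (480x640x3 uint8, red, green, blue), "camera_matrix" (3x3 intrinsics, pixels), "k1" (the pictures are not rectified: a ray, as slopes to the right and down, at radius r is drawn at 1 + k1 r^2 times it, then the intrinsics apply), "origin" and "rotation" of the camera in the world. Camera axes: x right, y down, z forward; pixel columns grow to the right and rows downward; lengths in m; the calibration is good to about 2 mm. A picture is of the moment at which its call begins. There is no depth.
- ctrl.close_job(): hands the job in; it is judged then, once.
Trained networks look in a picture, given as the dict that the camera call returned (one of the last four; its "shot" number tells which), for a name from the list of things; names that differ only in an ending like _2 or _b are one class to them, and where a whole thing is asked for, a point or a joint stands for the part that bears it (a point fixed in the world has none). Each returns a list of dicts, best first, with "conf" (0 to 1); they miss things now and then, are a little off and sometimes report something else, mostly with a low value. They report only what shows in the picture. A call takes as long as a camera call. They do not tell look-alikes from the thing itself.
- ctrl.find_in(picture, name): "bbox" ([left, top, width, height] in pixels, round what is visible of it).
The state is a dict: "clock": time; "joint_pos": joint angles; "qvel": joint speeds; "tau": joint torques, N m; "tool_pos": TCP position; "orientation": TCP orientation; "force": force on the tool from outside, world axes, zero at the start; "moment": the same for the moment, N m; "opening": finger opening in m; "gripper_force": force on a finger pad.
Only numpy, scipy, OpenCV 4.12 (cv2) and the standard library are available. Lean on these libraries where they do the work, as an engineer would, in place of code of your own. Each camera call takes 0.05 s, during which the arm holds its last target. There are 200 camera calls.

## Task

The coffee mill stands on its pull-out tray, which is locked at the back of its rails. Flick the brake lever on the tray's front up to release it, draw the tray fully out towards you, and press the lever all the way down so that the tray is locked there for grinding. Keep the mill and the ramekin standing in their places on the tray and leave the mug, the glass and the spice jar where they are.

Things in the scene. Friction and masses are not known exactly. Their poses are not given: they have to be found in the camera images.
- slide_base: Two aluminium rails (24 wide, 16 high, at y = +/-85, from x = -188 to +229 mm), tied together, fixed to the worktop. Origin: on the worktop under the middle of the front edge of the tray when home; z up, the tray comes out along -x (roughly towards the robot), +y is left seen from the robot. The left rail has two 16 mm notches for the lever's tooth: tray locked home, tray locked out.
- mill_tray (a joint): Travel of the tray in m: 0 = pushed home (start), 0.09 = fully out against its stop. Wooden tray 224 mm deep, 240 wide, deck 40 and rim 52 mm above the worktop. It rolls with about 4 N of friction and stays where it is left.
- tray_handle (a point): Middle of the round steel bar handle (11 mm thick, straight for 76 mm parallel to the tray's front edge, its ends bent back to the tray), on the tray's middle line, 50 mm in front of the tray's front face and 38 mm above the worktop. Moves with the tray.
- brake_lever (a joint): Angle of the brake lever in rad: 0 = down, tooth in a notch, tray locked (start); 0.45 = fully up, tray free. An over-centre spring (middle at 0.22) holds it at either end with 1 to 2 N at the pedal. The tooth drops in only when the tray is home or fully out; elsewhere it lands on the rail and the lever stops at about 0.2.
- lever_pedal (a point): Centre of the grey pedal on the free end of the lever: plate 34 mm long, 40 wide, 9 thick, its sides can be pinched from above. Lever down, tray home: at x = -106, y = +85, z = 36 mm in the rails' frame. The lever points along -x; its pivot, parallel to y, is 94 mm behind (+x) and 6 mm below the pedal's centre. Lever up: centre 76 mm above the worktop, 12 mm nearer the tray. Moves with the tray.
- coffee_mill: Wooden hand coffee mill, 149 x 149 x 196 mm, 0.75 to 1 kg, standing loose on the rear of the tray. Origin: underside, 50 mm behind the front of its base, which is 124 mm square.
- ramekin: White ramekin, 73 mm wide and 41 mm high, standing loose on the right front corner of the tray. Origin: centre of its underside.
- mug_1: Small blue mug, 58 x 82 x 49 mm, standing on the worktop left of the rails, bystander. Origin: underside.
- spice_jar_2: Spice jar with a black cap, 41 mm wide, 105 mm high, standing on the worktop right of the tray, bystander. Origin: centre of its underside.
- glass_1: Small glass, 46 mm wide, 59 mm high, standing on the worktop right of the rails, bystander. Origin: centre of its underside.
- tray_deck (a point): Reference point on the upper face of the tray's deck: 40 mm left of its middle line, 120 mm behind the tray's front edge, 40 mm above the worktop; axes as the rails' frame. The coffee mill's origin starts within 8 mm of it, the ramekin's about 70 mm in front of it and 110 mm to the right. Moves with the tray.
There are look-alikes about, which are no part of the job. Leave any purple look-alike of the coffee_mill alone.

How it is judged:
By the outcome, as a careful person would: the job done as asked, in the order asked, and still so for the second after the job is handed in, with the robot touching nothing.
It also fails if it takes over 58 s, if anything falls off the work surface, if the arm or the gripper's body presses on something with over 40 N, if the wrist force passes 120 N, or if a joint passes its speed limit or range.

## Working session

There is one attempt and no reset: what is moved stays moved. The work goes in short steps, Python scripts to look and compute and a tool call to move; the robot and the scene stay as the last step left them, time stands still between calls to the robot, and variables do not carry over. Pictures are saved under pics/ and viewed, at most 10 in all, crops included, and the job is handed in when it is done.

Besides the shell and the picture viewer there is one more tool, called after "Call:" in YAML: its name, and indented under it one key for each argument. play_rows: Moves the arm, as the interface text tells. Its arguments: {"type":"object","properties":{"commands":{"type":"array","items":{"type":"array","items":{"type":"array","items":{"type":"number"}}}}},"required":["commands"]}

```bash
mkdir -p pics
cat > h.py <<'E'
import numpy as np, cv2
from plant import ctrl
def snap(n,f=None):
    p=ctrl.snapshot(n)
    if f: cv2.imwrite('pics/'+f,p['color'][:,:,::-1])
    return p
def ray(p,uv):
    K=np.array(p['camera_matrix']); 
    d=cv2.undistortPoints(np.array([[uv]],float),K,np.array([p['k1'],0,0,0.]))[0,0]
    return np.array(p['rotation'])@np.array([d[0],d[1],1])
def atz(p,uv,z):
    r=ray(p,uv); o=np.array(p['origin']); return o+r*(z-o[2])/r[2]
def proj(p,X):
    R=np.array(p['rotation']); c=(np.atleast_2d(X)-p['origin'])@R
    x=c[:,:2]/c[:,2:]; r2=(x**2).sum(1,keepdims=True); x=x*(1+p['k1']*r2)
    K=np.array(p['camera_matrix']); return x@K[:2,:2].T+K[:2,2]
E
python3 - <<'E'
from h import *
for n in ('scene','top'):
    p=snap(n,n+'0.png'); print(n,p['origin'],np.round(p['rotation'],3).tolist(),p['k1'])
    for k in ['slide_base','mill_tray','tray_handle','brake_lever','lever_pedal','coffee_mill','ramekin','mug_1','spice_jar_2','glass_1']:
        print(k,[(np.round(d['bbox'],0).astype(int).tolist(),round(d['conf'],2)) for d in ctrl.find_in(p,k)[:3]])
print(ctrl.get_obs())
E
```

```text
scene [-0.14138958 -0.51693842  0.89935371] [-134.642, 0.282, -62.167] 0.04548806604972467
slide_base [([244, 187, 180, 125], 0.93), ([349, 214, 33, 32], 0.66)]
mill_tray [([267, 187, 157, 73], 0.57)]
tray_handle [([263, 189, 160, 72], 0.97)]
brake_lever [([263, 220, 36, 30], 0.65)]
lever_pedal [([264, 219, 38, 28], 0.88)]
coffee_mill [([435, 213, 94, 105], 0.8), ([323, 116, 66, 103], 0.56)]
ramekin []
mug_1 [([176, 215, 30, 28], 0.63)]
spice_jar_2 [([376, 245, 24, 42], 0.62), ([262, 188, 160, 74], 0.59)]
glass_1 [([352, 294, 19, 31], 0.8)]
top [ 0.46025566 -0.1111247   1.01581384] [-172.207, -0.865, -89.14] -0.13248789568548186
slide_base [([243, 105, 149, 209], 0.92)]
mill_tray [([245, 106, 145, 162], 0.96)]
tray_handle [([243, 108, 148, 162], 0.89)]
brake_lever [([246, 214, 28, 55], 0.74), ([244, 106, 146, 163], 0.38)]
lever_pedal [([247, 212, 28, 55], 0.73), ([250, 105, 140, 164], 0.36)]
coffee_mill [([434, 150, 101, 92], 0.97), ([274, 83, 73, 108], 0.84)]
ramekin [([334, 180, 35, 40], 0.69), ([381, 224, 29, 30], 0.61)]
mug_1 [([142, 266, 34, 34], 0.69), ([246, 211, 27, 56], 0.47)]
spice_jar_2 [([381, 228, 32, 25], 0.63)]
glass_1 [([380, 288, 20, 19], 0.63)]
{'clock': 1.1, 'joint_pos': array([ 8.09068833e+01,  2.05475451e+01,  6.81144899e-01,  7.96363798e-04,
       -7.01382789e+01, -1.65063833e+01]), 'qvel': array([ 0.0484746 ,  0.02531127, -0.02037264, -0.09551187,  0.11818575,
        0.10134237]), 'tau': array([-3.73325656e-04, -5.82403350e+01,  2.93282712e+01,  7.00232148e+00,
        1.21092072e-02, -3.29016575e-05]), 'tool_pos': array([0.29166693, 0.60868698, 0.22654418]), 'orientation': array([ 1.79995727e+02, -2.04753576e-03, -2.55992293e+01]), 'force': array([ 0.25943827,  0.6831782 , -0.82480008]), 'moment': array([-0.04073406, -0.04486104,  0.00089687]), 'gripper_force': 0.0, 'opening': 0.08766238163316871}
```

```bash
sed -i 's/^def ray/from scipy.spatial.transform import Rotation as Ro\ndef ray/; s/np.array(p\[.rotation.\])/RR(p)/' h.py
cat >> h.py <<'E'
def RR(p): return Ro.from_euler('xyz',p['rotation'],degrees=True).as_matrix()
E
python3 -c "
import cv2
a=cv2.imread('pics/scene0.png')[100:340,140:560];b=cv2.imread('pics/top0.png')[60:330,120:560]
cv2.imwrite('pics/s0c.png',cv2.resize(a,None,fx=1.9,fy=1.9,interpolation=2));cv2.imwrite('pics/t0c.png',cv2.resize(b,None,fx=1.8,fy=1.8,interpolation=2))"
```

```text
(no output)
```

View pics/s0c.png

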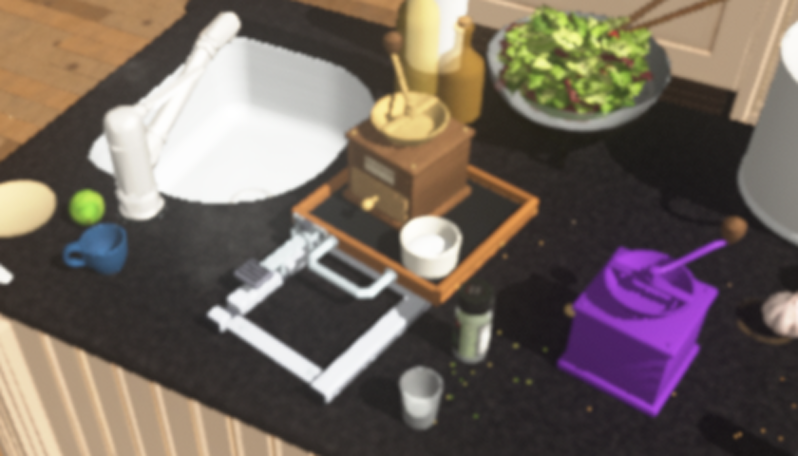

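View pics/t0c.png

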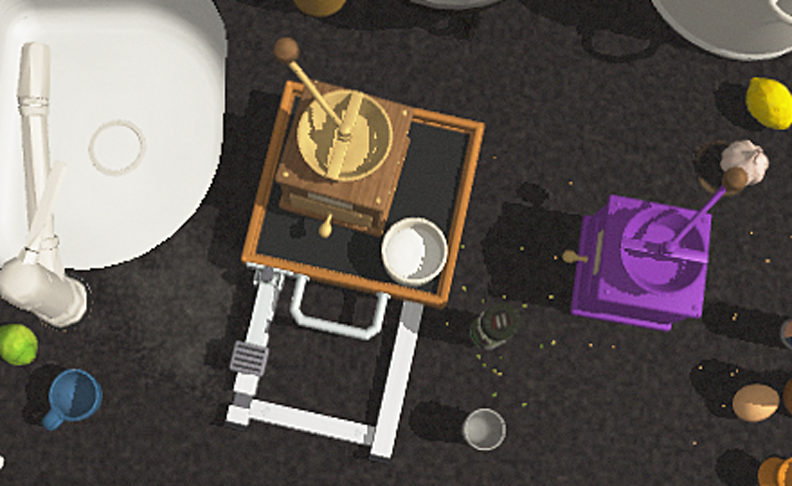

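```bash
cat > fit.py <<'E'
from h import *
from scipy.optimize import least_squares
T=lambda q,P:np.c_[q[0]+np.cos(q[2])*P[:,0]-np.sin(q[2])*P[:,1],q[1]+np.sin(q[2])*P[:,0]+np.cos(q[2])*P[:,1],P[:,2]]
E
cat > a.py <<'E'
from fit import *
t=snap('top');s=snap('scene')
# local mm, top crop px
C=[((0,120,52),(244,263)),((0,-120,52),(446,305)),((224,-120,52),(486,123)),((224,120,52),(288,80)),((-106,85,40.5),(249,357)),((-188,-97,16),(370,457)),((-188,-73,16),(391,459)),((-50,0,43),(336,334))]
C[5],C[6]=((-188,-73,16),(370,457)),((-188,-97,16),(391,459))
P=np.array([c[0] for c in C])/1e3; U=np.array([c[1] for c in C])/1.8+[120,60]
S=[((0,120,52),(294,213)),((0,-120,52),(440,300)),((224,-120,52),(540,204)),((-106,85,40.5),(253,273))]
P2=np.array([c[0] for c in S])/1e3; U2=np.array([c[1] for c in S])/1.9+[140,100]
f=lambda q:np.r_[(proj(t,T(q,P))-U).ravel(),(proj(s,T(q,P2))-U2).ravel()]
r=least_squares(f,[.6,.05,0],loss='soft_l1')
print(r.x[:2],np.degrees(r.x[2]),np.round(f(r.x).reshape(-1,2),1).tolist())
q=r.x
print(T(q,np.array([[-106,85,36],[-94,85,76],[-50,0,38],[-196,85,36],[-140,0,38]])/1e3))
for n,uv,z in [('mug',(75,395),.03),('glass',(484,430),.059),('jar',(497,325),.105)]: print(n,atz(t,np.array(uv)/1.8+[120,60],z))
E
python3 a.py
```

```text
[ 0.63187769 -0.10884311] -11.854149789112046 [[-1.3, -1.4], [1.3, 1.0], [0.5, 0.0], [-0.1, -0.4], [0.9, 1.1], [0.2, 2.2], [-0.1, 3.7], [-0.6, -3.7], [-1.4, -1.4], [-0.2, -2.4], [0.4, -2.2], [0.9, 0.2]]
[[ 0.54559907 -0.00388122  0.036     ]
 [ 0.55734315 -0.00634627  0.076     ]
 [ 0.582944   -0.09857206  0.038     ]
 [ 0.45751844  0.01460668  0.036     ]
 [ 0.49486337 -0.08008416  0.038     ]]
mug [0.50112001 0.19866142 0.03      ]
glass [ 0.46942796 -0.26535675  0.059     ]
jar [ 0.58052783 -0.27218058  0.105     ]
```

Call:
play_rows:
  commands:
    - [[0,0,-0.06,3,3,0,8],[0,0,-0.12,6,6,0,8],[0,0,-0.18,9,9,0,8],[0,0,-0.24,12,12,0,8],[0,0,-0.24,15,15,0,8],[0,0,-0.24,18,18,0,8],[0,0,-0.24,21,21,0,8],[0,0,-0.24,24,24,0,8]]

```text
clock: 1.87
tool_pos: [0.4026, 0.2924, 0.2269]
orientation: [-180.0, -0.0, -11.8]
force: [1.4, 0.7, 0.3]
opening: 0.0798
gripper_force: 0.0
```

```bash
cat > d.py <<'E'
from h import *
import sys
o=ctrl.get_obs(); R=Ro.from_euler('xyz',o['orientation'],degrees=True).as_matrix()
print(o['clock'],o['tool_pos'],o['orientation'],o['force'],o['opening'])
L=np.radians(-11.85)
for a in sys.argv[1:]:
    x,y,z=[float(v)/1e3 for v in a.split(',')]
    W=np.array([.632+np.cos(L)*x-np.sin(L)*y,-.109+np.sin(L)*x+np.cos(L)*y,z])
    print(a,'W',W.round(4),'cm',(R.T@(W-o['tool_pos'])*100).round(2))
E
python3 d.py=0 2>/dev/null; python3 d.py -106,85,140 -- 2>/dev/null | cat
```

```text
1.8667 [0.40258786 0.29240767 0.22691691] [-1.79955001e+02 -2.12651465e-02 -1.18204937e+01] [1.38642842 0.68598935 0.32372223] 0.07982902705908629
-106,85,140 W [ 0.5457 -0.004   0.14  ] cm [20.08 26.09  8.68]
```

Call:
play_rows:
  commands:
    - [[0,0,0,1,3.5,0,8],[0,0,0,3,7,0,8],[0,0,0,5,10.5,0,8],[0,0,0,7,14,0,8],[0,0,0,9.5,17,1,8],[0,0,0,12,20,2.5,8],[0,0,0,14.5,22.5,4,8],[0,0,0,17,24.5,6,8]]

```text
clock: 2.53
tool_pos: [0.5196, 0.0175, 0.1674]
orientation: [-179.9, -0.2, -11.9]
force: [0.6, 0.5, 0.4]
opening: 0.0798
gripper_force: 0.0
```

Call:
play_rows:
  commands:
    - [[0,0,0,2,0.8,2,8],[0,0,0,2.9,1.2,2.7,8],[0,0,0,2.9,1.2,2.7,8],[0,0,0,2.9,1.2,2.7,8]]

```text
clock: 2.87
tool_pos: [0.5442, 0.0018, 0.1394]
orientation: [180.0, 0.1, -11.9]
force: [-0.7, 0.6, -0.7]
opening: 0.0798
gripper_force: 0.0
```

```bash
python3 d.py -106,85,140
python3 - <<'E'
from h import *
a=snap('scene')['color'][160:320,200:440];b=snap('top')['color'][180:340,200:440]
cv2.imwrite('pics/1.png',cv2.resize(np.hstack([a,b])[:,:,::-1],(800,267),interpolation=2))
E
```

```text
2.8667 [0.54420066 0.00179854 0.1393735 ] [ 1.79957518e+02  5.95393749e-02 -1.18970646e+01] [-0.73637946  0.64550445 -0.67512726] 0.07984823432296347
-106,85,140 W [ 0.5457 -0.004   0.14  ] cm [ 0.27  0.54 -0.06]
```

View pics/1.png

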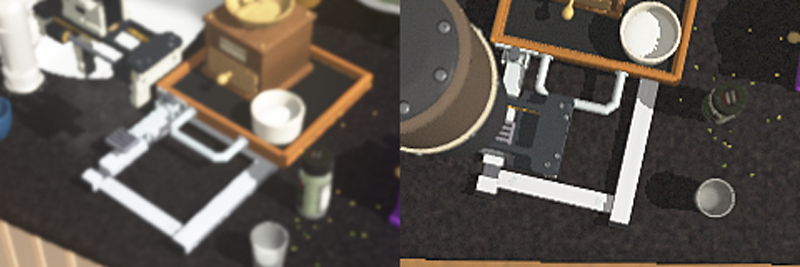

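Call:
play_rows:
  commands:
    - [[0,0,0,0.4,0.5,3,8],[0,0,0,0.4,0.5,6,8],[0,0,0,0.4,0.5,9,8],[0,0,0,0.4,0.5,10.5,8],[0,0,0,0.4,0.5,11.5,8],[0,0,0,0.4,0.5,12,8],[0,0,0,0.4,0.5,12,8]]

```text
clock: 3.55
tool_pos: [0.5473, -0.0031, 0.0198]
orientation: [-180.0, -0.0, -11.8]
force: [-0.4, 0.0, -0.1]
opening: 0.0797
gripper_force: 0.0
```

```bash
python3 d.py -104,85,19
python3 - <<'E'
from h import *
a=snap('scene')['color'][200:280,240:360];b=snap('top')['color'][200:280,220:340]
cv2.imwrite('pics/2.png',cv2.resize(np.hstack([a,b])[:,:,::-1],(800,267),interpolation=2))
E
```

```text
3.55 [ 0.54730684 -0.00308249  0.01982572] [-1.79995928e+02 -1.43758037e-02 -1.17799685e+01] [-0.37258452  0.02174628 -0.09790339] 0.0797234059069969
-104,85,19 W [ 0.5477 -0.0045  0.019 ] cm [0.06 0.13 0.08]
```

View pics/2.png

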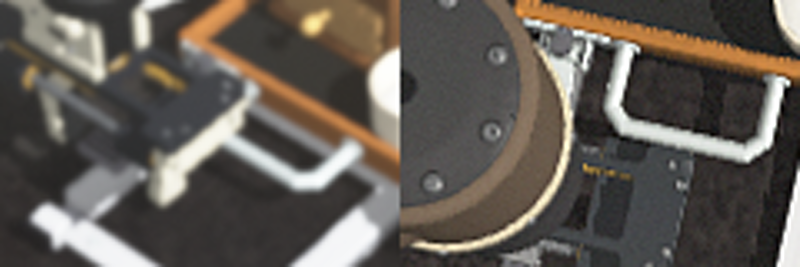

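Call:
play_rows:
  commands:
    - [[0,0,0,0,0.1,0,3],[0,0,0,0,0.1,0,3],[0,0,0,0,0.1,0,3],[0,0,0,0,0.1,0,3],[0,0,0,0,0.1,0,3],[0,0,0,0,0.1,0,3]]

```text
clock: 4.15
tool_pos: [0.5471, -0.0048, 0.0197]
orientation: [-180.0, -0.0, -11.9]
force: [-1.2, 6.1, -0.2]
opening: 0.0458
gripper_force: 3.9
```

Call:
play_rows:
  commands:
    - [[0,0,0,0,0,0,3],[0,0,0,0,0,0,3],[0,0,0,0,0,0,3],[0,0,0,0,0,0,3]]

```text
clock: 4.48
tool_pos: [0.5477, -0.0023, 0.0196]
orientation: [-179.8, -0.1, -11.8]
force: [-2.8, 15.0, 0.2]
opening: 0.0395
gripper_force: 30.0
```

Call:
play_rows:
  commands:
    - [[0,0,0,0,-0.2,0,3],[0,0,0,0.05,-0.2,-0.5,3],[0,0,0,0.1,-0.2,-0.95,3],[0,0,0,0.3,-0.2,-1.85,3],[0,0,0,0.6,-0.2,-2.75,3],[0,0,0,1.0,-0.2,-3.6,3],[0,0,0,1.2,-0.2,-4.05,3],[0,0,0,1.2,-0.2,-4.1,3]]

```text
clock: 5.15
tool_pos: [0.5602, -0.0046, 0.0613]
orientation: [-179.9, -0.1, -11.9]
force: [1.4, 5.5, -3.3]
opening: 0.0398
gripper_force: 30.0
```

Open, rise, and look.

Call:
play_rows:
  commands:
    - [[0,0,0,0,-0.2,0,8],[0,0,0,0,-0.2,0,8],[0,0,0,0,-0.2,0,8],[0,0,0,0,-0.2,0,8],[0,0,0,0,-0.2,0,8],[0,0,0,0,-0.2,-3,8],[0,0,0,0,-0.2,-6.5,8],[0,0,0,0,-0.2,-10,8]]

```text
clock: 5.82
tool_pos: [0.5588, -0.0038, 0.1611]
orientation: [179.9, 0.1, -11.9]
force: [1.0, 0.2, -0.0]
opening: 0.0795
gripper_force: 0.0
```

Call:
play_rows:
  commands:
    - [[0,0,0,0,3,0,3],[0,0,0,1,6,0,0],[0,0,0,2,8,0,0],[0,0,0,3,9.5,0,0],[0,0,0,3,9.5,0,0],[0,0,0,3,9.5,0,0],[0,0,0,3,9.5,0,0]]

```text
clock: 6.4
tool_pos: [0.5691, -0.1024, 0.1603]
orientation: [180.0, 0.0, -11.9]
force: [0.0, -0.6, 0.3]
opening: 0.0389
gripper_force: 0.0
```

```bash
python3 d.py -26,0,30
python3 - <<'E'
from h import *
s=snap('scene');t=snap('top');a=s['color'][180:280,240:390];b=t['color'][180:280,230:380]
cv2.imwrite('pics/3.png',cv2.resize(np.hstack([a,b])[:,:,::-1],(800,267),interpolation=2))
E
```

```text
6.4 [ 0.56910559 -0.1024018   0.16030696] [ 1.79995318e+02  3.56197081e-02 -1.18828815e+01] [ 0.02465005 -0.55991392  0.3126951 ] 0.03888498439031417
-26,0,30 W [ 0.6066 -0.1037  0.03  ] cm [ 3.7  -0.65 13.03]
```

View pics/3.png

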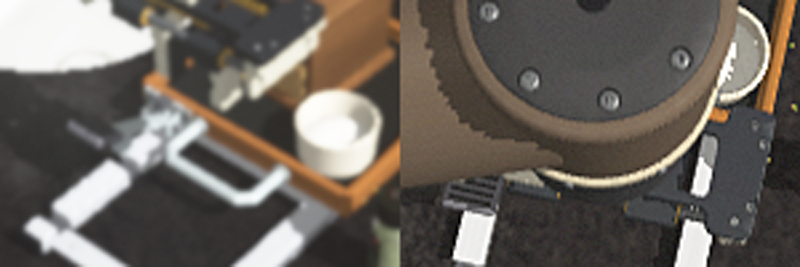

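Call:
play_rows:
  commands:
    - [[0,0,0,2,-0.6,0,0],[0,0,0,3.9,-0.6,1,0],[0,0,0,3.9,-0.6,3,0],[0,0,0,3.9,-0.6,5.5,0],[0,0,0,3.9,-0.6,7.5,0],[0,0,0,3.9,-0.6,7.5,0],[0,0,0,3.9,-0.6,7.5,0]]

```text
clock: 7.08
tool_pos: [0.6082, -0.104, 0.085]
orientation: [179.9, 0.1, -11.8]
force: [0.2, 0.3, 0.5]
opening: 0.0001
gripper_force: 0.0
```

```bash
python3 d.py -24,0,26
python3 - <<'E'
from h import *
s=snap('scene');a=s['color'][180:280,260:410]
cv2.imwrite('pics/4.png',cv2.resize(a[:,:,::-1],(750,500),interpolation=2))
E
```

```text
7.0833 [ 0.60824374 -0.10404018  0.08495518] [ 1.79940356e+02  1.29585345e-01 -1.17802896e+01] [0.22366965 0.27168114 0.46990373] 8.512651808449819e-05
-24,0,26 W [ 0.6085 -0.1041  0.026 ] cm [ 0.04 -0.01  5.9 ]
```

View pics/4.png

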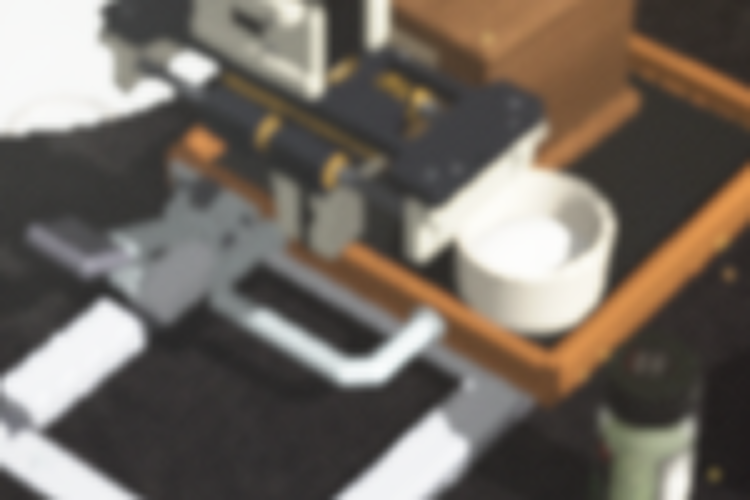

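Call:
play_rows:
  commands:
    - [[0,0,0,-0.3,0,1,0],[0,0,0,-0.3,0,2,0],[0,0,0,-0.3,0,3,0],[0,0,0,-0.3,0,4,0],[0,0,0,-0.3,0,4.8,0],[0,0,0,-0.3,0,5.4,0],[0,0,0,-0.3,0,5.8,0],[0,0,0,-0.3,0,5.9,0]]

```text
clock: 7.8
tool_pos: [0.6055, -0.1041, 0.0255]
orientation: [180.0, 0.1, -11.9]
force: [-0.3, -0.1, -0.8]
opening: 0.0006
gripper_force: 0.0
```

Call:
play_rows:
  commands:
    - [[0,0,0,-0.3,0,0,0],[0,0,0,-0.6,0,0,0],[0,0,0,-0.9,0,0,0],[0,0,0,-1.2,0,0,0],[0,0,0,-1.5,0,0,0],[0,0,0,-1.8,0,0,0]]

```text
clock: 8.3
tool_pos: [0.5889, -0.1002, 0.0272]
orientation: [-180.0, -0.1, -11.8]
force: [3.3, -1.7, -1.2]
opening: 0.0007
gripper_force: 2.1
```

Call:
play_rows:
  commands:
    - [[0,0,0,-0.5,0,0,0],[0,0,0,-1.1,0,0,0],[0,0,0,-1.8,0,0,0],[0,0,0,-2.5,0,0,0],[0,0,0,-3.2,0,0,0],[0,0,0,-3.9,0,0,0],[0,0,0,-4.5,0,0,0],[0,0,0,-5,0,0,0]]

```text
clock: 8.97
tool_pos: [0.5391, -0.0897, 0.027]
orientation: [-180.0, -0.1, -11.8]
force: [4.8, 0.2, 2.7]
opening: -0.0001
gripper_force: 2.2
```

Call:
play_rows:
  commands:
    - [[0,0,0,-0.4,0,0,0],[0,0,0,-0.8,0,0,0],[0,0,0,-1.2,0,0,0],[0,0,0,-1.5,0,0,0],[0,0,0,-1.8,0,0,0],[0,0,0,-2.1,0,0,0]]

```text
clock: 9.47
tool_pos: [0.5188, -0.0856, 0.0266]
orientation: [-180.0, -0.0, -11.8]
force: [4.1, 0.3, 3.3]
opening: 0.0004
gripper_force: 2.2
```

```bash
python3 d.py -125,0,26
```

```text
9.4667 [ 0.51878248 -0.08559169  0.02658614] [-1.79996170e+02 -1.27714940e-02 -1.18443044e+01] [4.14298124 0.3033829  3.28941964] 0.000391853359648423
-125,0,26 W [ 0.5097 -0.0833  0.026 ] cm [-0.94 -0.03  0.06]
```

Call:
play_rows:
  commands:
    - [[0,0,0,-0.2,0,0,0],[0,0,0,-0.4,0,0,0],[0,0,0,-0.6,0,0,0],[0,0,0,-0.8,0,0,0],[0,0,0,-0.8,0,0,0]]

```text
clock: 9.88
tool_pos: [0.512, -0.0842, 0.0266]
orientation: [-180.0, -0.1, -11.8]
force: [8.5, -3.3, -2.3]
opening: 0.0007
gripper_force: 4.3
```

Call:
play_rows:
  commands:
    - [[0,0,0,-0.15,0,0,0],[0,0,0,-0.3,0,0,0],[0,0,0,-0.45,0,0,0],[0,0,0,-0.45,0,0,0]]

```text
clock: 10.22
tool_pos: [0.5119, -0.0839, 0.027]
orientation: [-179.9, -0.5, -11.7]
force: [22.5, -15.1, -17.4]
opening: 0.0006
gripper_force: 12.5
```

Call:
play_rows:
  commands:
    - [[0,0,0,0.4,0,0,0],[0,0,0,0.9,0,0,0],[0,0,0,1.2,0,0,0],[0,0,0,1.2,0,-2,0],[0,0,0,1.2,0,-5,0],[0,0,0,1.2,0,-8,0],[0,0,0,1.2,0,-11,0],[0,0,0,0,0,-12,0]]

```text
clock: 10.88
tool_pos: [0.5084, -0.0833, 0.15]
orientation: [-180.0, -0.2, -11.8]
force: [2.1, -0.2, 0.8]
opening: 0.0003
gripper_force: 0.0
```

Call:
play_rows:
  commands:
    - [[0,0,0,-2,-2,0,0],[0,0,0,-4,-5,0,0],[0,0,0,-5.5,-7.5,0,0],[0,0,0,-6,-8.5,0,0],[0,0,0,-6,-8.5,0,0]]

```text
clock: 11.3
tool_pos: [0.4632, 0.0137, 0.1461]
orientation: [180.0, 0.1, -11.7]
force: [-0.2, -0.9, -0.2]
opening: 0.0005
gripper_force: 0.0
```

```bash
python3 d.py -184,85,100 -186,85,85
python3 - <<'E'
from h import *
s=snap('scene');t=snap('top');a=s['color'][120:300,220:430];b=t['color'][100:340,200:440]
b=b[30:210,15:225]
cv2.imwrite('pics/5.png',cv2.resize(np.hstack([a,b])[:,:,::-1],(800,343),interpolation=2))
E
```

```text
11.3 [0.4632014  0.01370628 0.14611087] [ 1.79959169e+02  1.29890253e-01 -1.17230159e+01] [-0.18275965 -0.88931004 -0.2246013 ] 0.0005091160885874362
-184,85,100 W [0.4694 0.012  0.1   ] cm [0.65 0.04 4.61]
-186,85,85 W [0.4674 0.0124 0.085 ] cm [0.45 0.04 6.11]
```

View pics/5.png

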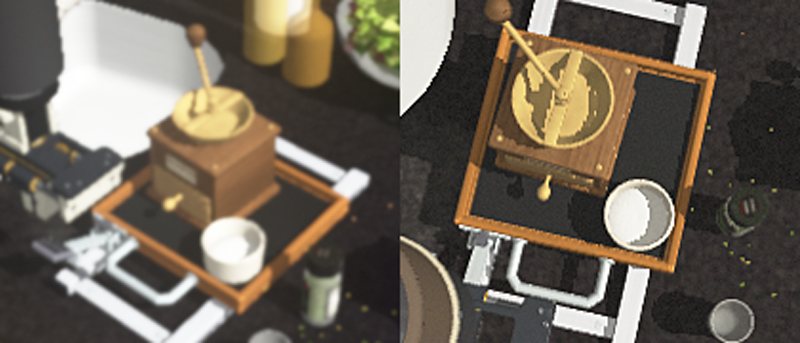

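Call:
play_rows:
  commands:
    - [[0,0,0,0.3,0,2.5,0],[0,0,0,0.3,0,5,0],[0,0,0,0.2,0,6.2,0],[0,0,0,0.1,0,7.1,0],[0,0,0,0,0,8,0],[0,0,0,-0.1,0,8.9,0],[0,0,0,-0.2,0,9.7,0],[0,0,0,-0.2,0,10.3,0]]

```text
clock: 12.07
tool_pos: [0.4631, 0.0126, 0.0429]
orientation: [180.0, 0.0, -11.9]
force: [-0.4, -0.8, 0.0]
opening: 0.0004
gripper_force: 0.0
```

Call:
play_rows:
  commands:
    - [[0,0,0,0,0,0.2,0],[0,0,0,0,0,0.4,0],[0,0,0,0,0,0.5,0],[0,0,0,0,0,0.5,0]]

```text
clock: 12.4
tool_pos: [0.4643, 0.0125, 0.0402]
orientation: [180.0, -0.1, -11.8]
force: [-3.2, -3.1, 16.2]
opening: 0.0007
gripper_force: 8.1
```

Call:
play_rows:
  commands:
    - [[0,0,0,0,0,-2,0],[0,0,0,0,0,-5,0],[0,0,0,0,0,-9,0],[0,0,0,0,-2,-12,0],[0,0,0,0,-6,-13,0],[0,0,0,0,-10,-13,0],[0,0,0,0,-14,-13,0],[0,0,0,0,-14,-13,0]]

```text
clock: 13.07
tool_pos: [0.4944, 0.1554, 0.1697]
orientation: [-179.8, -0.2, -11.7]
force: [0.3, -0.1, 1.2]
opening: 0.0002
gripper_force: 0.0
```

Run:
```python
from h import *
s=snap('scene');t=snap('top');a=s['color'][120:300,220:430];b=t['color'][150:330,215:425]
cv2.imwrite('pics/6.png',cv2.resize(np.hstack([a,b])[:,:,::-1],(800,343),interpolation=2))
L=np.radians(-11.85)
def W(x,y,z): return np.array([.632+np.cos(L)*x-np.sin(L)*y,-.109+np.sin(L)*x+np.cos(L)*y,z])
for n,X in dict(ped=(-.196,.085,.0405),fl=(-.09,.12,.052),fr=(-.09,-.12,.052)).items():
    u=proj(s,W(*X))[0];v=proj(t,W(*X))[0]; k=400/210
    print(n,(u-[220,120])*k,(v-[215,150])*k+[400,0])
```

```text
ped [ 50.14667541 277.76548298] [464.5441626  290.90875411]
fl [ 91.17893375 209.80958322] [454.70926701 185.34244766]
fr [241.76122701 302.40801194] [676.02842816 235.53287079]
```

View pics/6.png

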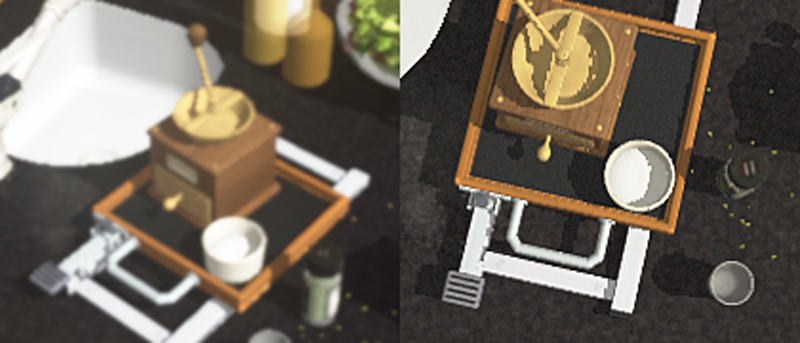

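The picture shows the pedal flat at (48,278) in scene and (464,290) in top, as predicted for lever down and tray fully out; the mill, ramekin and bystanders stand. Handing in.

```bash
python3 -c "
from plant import ctrl
print(ctrl.close_job())"
```

```text
the job is handed in; nothing more can be done
None
```

I flicked the lever up, drew the tray out to its stop and pressed the lever fully down; the last pictures show the mill and ramekin standing in place and the jar and glass unmoved (the mug was out of frame, and the arm kept clear of it), and I handed the job in at about 13 s.

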